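# Present the notched glass plate to the label reader

### The arm

A 7-joint arm with a two-finger parallel gripper is mounted at the origin on a cart in front of the work surface, level with it; the furniture and walls round the work are solid. World frame = base frame: x ahead of the robot, y to its left, z up, the work surface at z = 0. Lengths are in m, angles in rad, forces in N, time in s.
With the tool pointing down it reaches from about 0.4 to 0.875 m from the base axis. Payload 19.3 kg.
Tool frame: the origin (TCP) lies between the finger pads, 19 mm behind the fingertips; this is the grasp point; z points along the fingers, y is the line along which they close (so a half turn about z gives the same grasp; the last joint's range is limited). The gripper opens to 85 mm and grips with 20 to 120 N. Pads are 22 mm wide; open, the fingers measure 114 mm over their backs; the gripper's body (76 mm by 85 mm) begins 54 mm behind the grasp point. The pads swing forward as they close: fully open they stand 13 mm farther back than shut.
Start: joints at [-1.251, 0.521, -0.036, 1.599, 0.021, 1.021, -0.113], TCP at [0.238, 0.578, 0.25] pointing down, gripper open.
Joint ranges: [-2.91, 2.91], [-0.3, 2.13], [-1.5, 1.42], [0.17, 2.43], [-1.26, 4.41], [0.16, 1.93], [-2.52, 2.52]. Speed limits (rad/s): [1.89, 1.89, 2.39, 2.39, 3.01, 3.01, 3.01].

### API

Orientations are given as [roll, pitch, yaw] about the fixed x, y, z axes, in that order (R = Rz(yaw) Ry(pitch) Rx(roll)).
In Python, from workcell import monitor, optics, job_done gives the robot as it stands.
- The arm moves only by the shell command python3 -m handwheel 'ROWS' [FORCE]. ROWS is JSON, a list of rows, each an object of numbers: "dx", "dy", "dz": the shift along the tool's x, y, z in cm; "wx", "wy", "wz": the turn, a rotation vector about the tool's x, y, z in rad; "claw": the opening in per cent of the stroke, from 0 (shut) to 100 (fully open). A call has 1 to 8 rows; each row shifts and turns the commanded pose from where the row before left it, along the tool's axes as they then stand; what a row does not reach is not made up. A row lasts 1/8 s, in which the tool goes at most 62.5 mm and 10.7 degrees, less where a joint would pass 70% of its speed; a pose out of reach is approached as far as the arm can. A call with a gripper value outside its range is refused whole. The fingers move at their own pace and stop on an object; FORCE is the grip in N (left out, the last holds). Time passes only in rows, so rows that do not move let the fingers close. It gives the time, the measured TCP pose, the force, the opening and the grip force at its end, in the units of the state.
- monitor.observe(): the state, without advancing time (a new reading comes with each control period).
- optics.grab_frame(name): name is "scene" or "top"; returns a dict with "frame" (420x560x3 uint8, blue, green, red), "fovy" (degrees; the focal length in pixels is half the picture's height over the tangent of half this angle, whatever the lens; pixels are square), "cx", "cy" (the principal point, pixels), "R" (3x3) and "t" (3): a world point X has camera coordinates R X + t. Camera axes: x right, y down, z forward; pixel columns grow to the right and rows downward; lengths in m; the calibration is good to about 2 mm. A picture is of the moment at which its call begins. There is no depth.
- job_done(): hands the job in; it is judged then, once.
Trained networks look in the newest picture that a camera, given by its name, has taken for a name from the list of things; names that differ only in an ending like _2 or _b are one class to them, and where a whole thing is asked for, a point or a joint stands for the part that bears it (a point fixed in the world has none). Each returns a list of dicts, best first, with "p" (0 to 1); they miss things now and then, are a little off and sometimes report something else, mostly with a low value. They report only what shows in the picture. A call takes as long as a camera call. They do not tell look-alikes from the thing itself.
- optics.masks_of(name, camera): "region" (420x560 bool, what is visible of it) and "rect" ([left, top, width, height] in pixels, round what is visible of it).
The state is a dict: "clock": time; "qpos": joint angles; "qd": joint speeds; "joint_efforts": joint torques, N m; "position": TCP position; "tool_rot": TCP orientation; "force": force on the tool from outside, world axes, zero at the start; "moment": the same for the moment, N m; "grip_width": finger opening in m; "finger_force": force on a finger pad.
Only numpy, scipy, OpenCV 4.12 (cv2) and the standard library are available. Lean on these libraries where they do the work, as an engineer would, in place of code of your own. Each camera call takes 0.05 s, during which the arm holds its last target. There are 200 camera calls.

### The job

Two clear glass plates stand on edge in the rack. Take the one with the small notch cut out of one top corner (the notch marks its frosted, labelled end), holding it by the clear half so that the fingers keep off the frosted end, and present it to the label reader: the middle of the label at the reader's focus point (130 mm straight out in front of its lens), the label side turned up and squarely facing the lens, the long edges level, without the plate touching the reader. Finish while holding it still there in the air; do not let go, and leave the other plate and the jars round about where they are.

Things in the scene. Friction and masses are not known exactly. Their poses are not given: they have to be found in the camera images.
- slide: notched glass plate, 100 x 8 x 50 mm (length x, thickness y, height z), 0.1 kg, standing on a long edge in a rack slot; origin in the middle of its underside. +x: frosted end, opaque white from x = 22 to 50 mm, the rest clear. A notch is cut out of its upper corner (x and z 38 to 50 mm). +y: label side, a 23 x 30 mm paper label with a dot code on the frosted end; none on the -y side
- slide_label (a point): middle of the label, on the plate's +y face: x = 36, y = 4, z = 19 mm in the plate's frame; reported with the plate's axes
- slide_notch (a point): middle of the notch: x = 44, y = 0, z = 44 mm in the plate's frame
- slide_grip (a point): a good grasp point in the clear half: x = -25, y = 0, z = 44 mm in the plate's frame (6 mm below its top edge; with the TCP there the fingertips stay about 7 mm above the rails); pinch the 8 mm thickness, fingers closing along the plate's y
- blank: the other glass plate, 100 x 8 x 50 mm, all clear, no notch and no label, standing in the other slot; same axes; must stay there
- rack: grey plate rack fixed to the bench, 124 x 130 mm, rails' tops 28 mm high; origin in the middle of its underside. Two slots run along its x, at y = +40 and -40 mm, each 10 mm wide with its floor at z = 10 mm, 18 mm deep and open above: the plates stand 32 mm out of the rails and lift straight out
- reader: label reader fixed to the bench: round foot of 100 mm diameter, a 16 mm post 0.31 m high, and a white 60 mm head on top that looks 40 degrees down; origin in the middle of the foot's underside; -x is its front, roughly towards the robot
- reader_lens (a point): front of the reader's lens: x = -45, y = 0, z = 290 mm in the reader's frame
- reader_focus (a point): the focus point in the air, 130 mm out from the lens along its line of sight: x = -145, y = 0, z = 206 mm in the reader's frame. The line of sight runs from lens to focus, 40 degrees below level; the label must face back along it, up and away from the robot
- blue_jar: small clear jar with a dark blue lid, 44 mm wide, 77 mm high, a bystander; origin in the middle of its underside
- waste_jar: clear jar with a white lid, 73 mm wide, 77 mm high, a bystander; origin in the middle of its underside
- amber_bottle: amber bottle with a light blue cap, 60 mm wide, 162 mm high, heavy, a bystander that does not move; origin in the middle of its underside
Mind the look-alikes: they are no part of the job. What is shaped like the blank but orange is not meant.

How it is judged:
By the outcome, as a careful person would: the job done as asked, in the order asked, and still so for the second after the job is handed in, while the arm keeps its last pose, push and grip.
It also fails if it takes over 42 s, if anything falls off the work surface, if the arm or the gripper's body presses on something with over 40 N, if the wrist force passes 120 N, or if a joint passes its speed limit or range.

## Working session

There is one attempt and no reset: what is moved stays moved. The work goes in short steps, Python scripts to look and compute and a shell command to move; the robot and the scene stay as the last step left them, time stands still between calls to the robot, and variables do not carry over. Pictures are saved under pics/ and viewed, at most 10 in all, crops included, and the job is handed in when it is done.

```bash
mkdir -p pics; ls; python3 - <<'E'
from workcell import monitor, optics
import cv2,numpy as np
s=monitor.observe();print(s['clock'],s['position'],s['tool_rot'])
for c in('scene','top'):
    f=optics.grab_frame(c);cv2.imwrite(f'pics/{c}0.png',f['frame']);np.savez(f'{c}0.npz',**f)
    print(c,f['fovy'],f['cx'],f['cy'],np.round(f['R'],3).tolist(),np.round(f['t'],3))
    for n in('slide','slide_label','slide_notch','blank','rack','reader','reader_lens','blue_jar','waste_jar','amber_bottle'):
        print(n,[(round(d['p'],2),[int(v) for v in d['rect']]) for d in optics.masks_of(n,c)])
E
```

```text
pics
0.0 [0.23742629 0.57782523 0.24944014] [-3.14052270e+00  7.43268065e-05  2.75181135e+00]
scene 48.39553252797864 275.4242060781173 210.71810339620657 [[0.894, -0.449, -0.005], [-0.255, -0.498, -0.829], [0.369, 0.742, -0.56]] [-0.496  0.375  1.178]
slide [(0.7, [230, 231, 31, 11])]
slide_label [(0.85, [228, 228, 27, 12])]
slide_notch [(0.83, [228, 225, 31, 19])]
blank [(0.89, [231, 241, 31, 14])]
rack [(0.71, [223, 237, 47, 28])]
reader [(0.81, [348, 204, 43, 120])]
reader_lens [(0.79, [343, 202, 49, 123])]
blue_jar [(0.48, [209, 184, 12, 21])]
waste_jar [(0.6, [281, 210, 19, 30])]
amber_bottle [(0.58, [303, 206, 14, 48])]
top 44.195092612893056 277.4520366432311 208.3924328557837 [[0.432, -0.902, 0.01], [-0.756, -0.369, -0.541], [0.491, 0.226, -0.841]] [-0.159  0.632  1.648]
slide [(0.63, [235, 228, 17, 16])]
slide_label [(0.44, [233, 226, 21, 19])]
slide_notch [(0.65, [232, 227, 19, 19])]
blank [(0.7, [251, 238, 21, 19]), (0.66, [321, 230, 14, 19]), (0.48, [236, 226, 18, 21]), (0.28, [173, 200, 12, 15])]
rack [(0.89, [227, 230, 48, 34])]
reader [(0.67, [355, 189, 37, 70])]
reader_lens [(0.71, [354, 191, 39, 69])]
blue_jar [(0.24, [260, 191, 16, 25])]
waste_jar [(0.73, [259, 190, 17, 26]), (0.33, [356, 191, 36, 66])]
amber_bottle [(0.71, [283, 187, 18, 38])]
```

View pics/scene0.png

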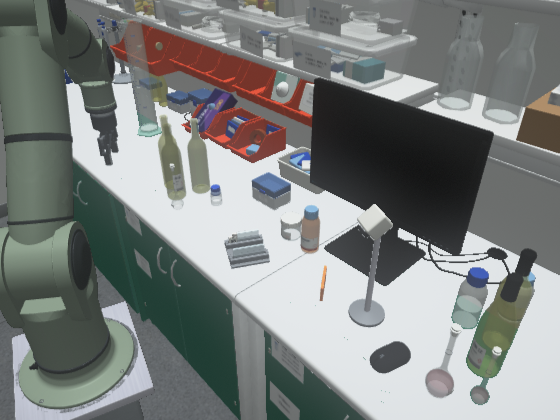

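View pics/top0.png

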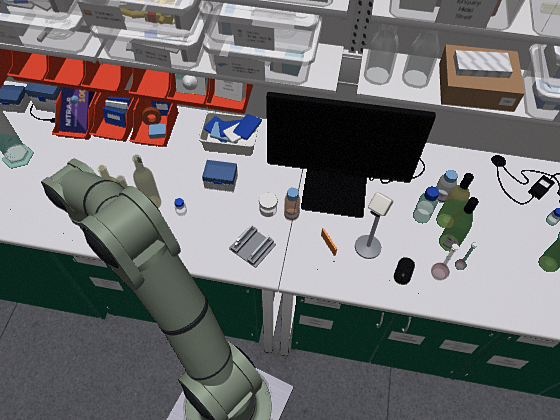

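The rack is at scene (247,250) and top (252,246), and the reader at scene (370,260) and top (373,225). The orange look-alike is at scene (323,283). I'll enlarge the rack in both views.

```bash
python3 - <<'E'
import cv2,numpy as np
a=np.load('scene0.npz')['frame'][222:272,218:278];b=np.load('top0.npz')['frame'][220:270,222:282]
k=dict(dsize=(720,600),interpolation=cv2.INTER_CUBIC)
A=cv2.resize(a,(400,333),interpolation=2);B=cv2.resize(b,(400,333),interpolation=2)
cv2.imwrite('pics/c1.png',np.hstack([A,B]))
E
```

```text
(no output)
```

View pics/c1.png

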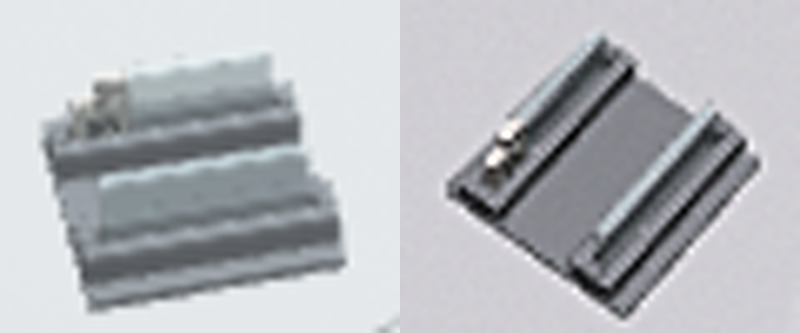

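Candidates: the far plate at scene ~(245,237) / top ~(247,233), and the near one at scene ~(249,250) / top ~(262,247). The far one has the frosted, dotted end with the notched corner, at scene (233,238) and top (237,243), so it is the slide. Its +x points to the image left in scene and its label (+y) faces the scene camera. The near one is all clear, so it is the blank. Next I'll crop the reader.

```bash
python3 - <<'E'
import cv2,numpy as np
for c in('scene','top'):
    d=np.load(c+'0.npz');print(c,(-d['R'].T@d['t']).round(3))
a=np.load('scene0.npz')['frame'][200:330,340:400];b=np.load('top0.npz')['frame'][180:265,345:405]
A=cv2.resize(a,None,fx=4.5,fy=4.5,interpolation=2);B=cv2.resize(b,None,fx=6,fy=6,interpolation=2)
o=np.zeros((590,800,3),np.uint8);o[:585,:270]=A;o[:510,300:660]=B
cv2.imwrite('pics/c2.png',o)
E
```

```text
scene [ 0.104 -0.909  0.967]
top [-0.264 -0.283  1.73 ]
```

View pics/c2.png

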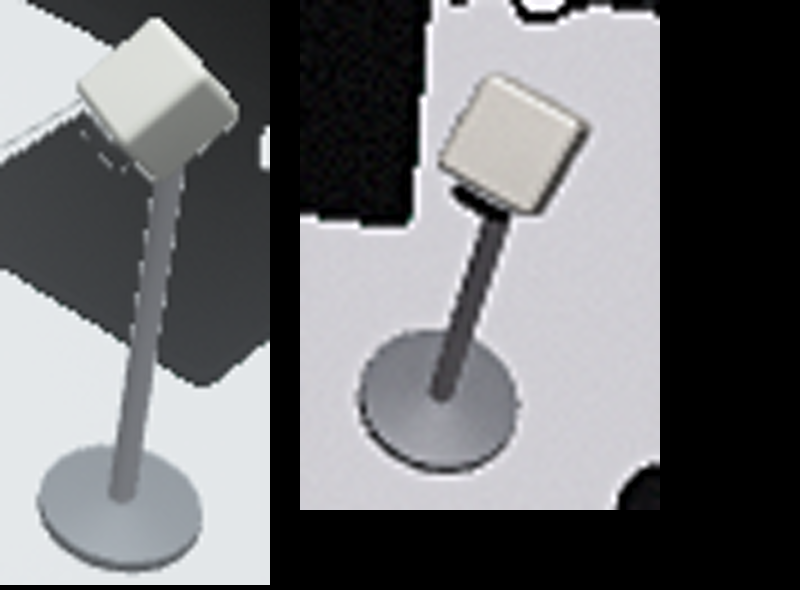

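```bash
cat > geo.py <<'E'
import numpy as np
from scipy.optimize import least_squares
from scipy.spatial.transform import Rotation as Ro
def cam(c,f=None):
    d=f or np.load(c+'0.npz');return dict(R=np.array(d['R']),t=np.array(d['t']),f=210/np.tan(np.radians(float(d['fovy']))/2),c=np.array([float(d['cx']),float(d['cy'])]))
def proj(k,X):
    p=np.atleast_2d(X)@k['R'].T+k['t'];return p[:,:2]/p[:,2:]*k['f']+k['c']
def Rz(a):return Ro.from_euler('z',a).as_matrix()
def crop(u,v,s,x0,y0):return np.array([(u+.5)/s-.5+x0,(v+.5)/s-.5+y0])
E
python3 - <<'E'
from geo import *
S,T=cam('scene'),cam('top')
sc=lambda u,v:crop(u,v,6.667,218,222); tp=lambda u,v:crop(u-400,v,6.667,222,220)
# rack: name, local point, whether shifted (0 rack,1 slide,2 blank)
obs=[(S,sc(90,310),(62,65,0),0),(S,sc(345,266),(-62,65,0),0),(T,tp(625,318),(62,65,0),0),(T,tp(760,160),(-62,65,0),0),
(T,tp(448,190),(62,-65,20),0),(S,sc(270,55),(-50,-40,60),1),(S,sc(130,72),(22,-40,60),1),(T,tp(600,36),(-50,-40,60),1),
(S,sc(100,180),(50,40,60),2),(S,sc(305,150),(-50,40,60),2),(T,tp(712,103),(-50,40,60),2),(T,tp(600,230),(50,40,60),2)]
def res(p,raw=False):
    o=[]
    for k,uv,X,g in obs:
        X=np.array(X,float)/1000; X[0]+=[0,p[3],p[4]][g]
        o.append(proj(k,Rz(p[2])@X+[p[0],p[1],0])[0]-uv)
    o=np.array(o); return o if raw else np.r_[o.ravel(),p[3]*100,p[4]*100]
best=min((least_squares(res,[.6,.0,y,0,0],loss='soft_l1') for y in np.arange(-3,3.1,1)),key=lambda r:r.cost)
print('rack',best.x.round(4),best.cost);print(res(best.x,True).round(1).tolist())
p=best.x
W=lambda X:(Rz(p[2])@(np.array(X)/1000+[p[3],-.04,.01])+[p[0],p[1],0]).round(4)
print('grip',W((-25,0,44)),'label',W((36,4,19)))
sc=lambda u,v:crop(u,v,4.5,340,200); tp=lambda u,v:crop(u-300,v,6,345,180)
F='foot'
ob=[(S,sc(123,500),F),(T,tp(440,398),F)]+[(S,sc(*q),c) for q,c in [((78,87),(1,1,1)),((130,140),(1,-1,1)),((155,17),(-1,1,1)),((212,72),(-1,-1,1)),((160,182),(1,-1,-1)),((238,112),(-1,-1,-1))]]+[(T,tp(*q),c) for q,c in [((440,165),(1,1,1)),((540,213),(1,-1,1)),((490,72),(-1,1,1)),((590,125),(-1,-1,1))]]
s=np.array([-np.cos(np.radians(40)),0,-np.sin(np.radians(40))]);u=np.array([-s[2]*-1*-1,0,0]);u=np.array([s[2],0,-s[0]])
def rr(p,raw=False):
    o=[]
    for k,uv,c in ob:
        X=np.array([0,0,.010]) if c==F else np.array([p[3],0,p[4]])+c[0]*p[5]*s+np.array([0,c[1]*.030*1,0])+c[2]*p[6]*u
        o.append(proj(k,Rz(p[2])@X+[p[0],p[1],0])[0]-uv)
    o=np.array(o);return o if raw else o.ravel()
b=min((least_squares(rr,[.8,-.2,y,0,.31,.03,.03],loss='soft_l1') for y in(-.5,0,.5)),key=lambda r:r.cost)
print('reader',b.x.round(4),b.cost);print(rr(b.x,True).round(1).tolist())
p=b.x
print('focus',Rz(p[2])@[-.145,0,.206]+[p[0],p[1],0],'lens',Rz(p[2])@[-.045,0,.29]+[p[0],p[1],0])
E
```

```text
rack [5.4750e-01 1.9410e-01 2.9441e+00 0.0000e+00 3.0000e-04] 4.995153319496563
[[0.7, 1.3], [0.8, 0.9], [-0.2, 0.8], [-0.2, 1.0], [-1.0, -1.3], [0.1, -0.9], [-0.4, 0.1], [-0.3, -0.7], [0.2, 0.3], [0.8, -0.6], [-0.3, 0.5], [-0.3, 0.6]]
grip [0.5798 0.2284 0.054 ] label [0.5192 0.2364 0.029 ]
reader [ 0.738  -0.202  -0.1477 -0.0154  0.3206  0.0276  0.0172] 4.122580463927552
[[0.3, 0.7], [0.0, 0.2], [0.0, -0.8], [0.1, 1.4], [0.2, -0.5], [-0.0, 0.7], [0.6, -0.8], [1.1, -0.7], [-0.3, 0.0], [-0.6, 0.9], [-0.7, 0.6], [-0.8, 0.5]]
focus [ 0.5946005  -0.18067258  0.206     ] lens [ 0.69351191 -0.19538763  0.29      ]
```

```bash
python3 - <<'E'
from geo import *
S=cam('scene')
def ground(u,v,z=0):
    d=S['R'].T@np.r_[(np.array([u,v])-S['c'])/S['f'],1];C=-S['R'].T@S['t'];return (C+d*(z-C[2])/d[2]).round(3)
for n,u,v in [('b1',176,205),('b2',201,190),('vial',175,205),('jar',216,203),('amber',310,251),('waste',290,238),('cyl',149,133)]:print(n,ground(u,v))
g=np.array([.5798,.2284]);p=np.array([.23742,.57782]);a=2.7518
print('tool-frame d to grip xy, start axes',Rz(a).T[:2,:2]@(g-p)*100*[1,-1])
E
```

```text
b1 [0.425 0.578 0.   ]
b2 [ 0.545  0.638 -0.   ]
vial [0.422 0.58  0.   ]
jar [ 0.565  0.522 -0.   ]
amber [0.737 0.11  0.   ]
waste [0.712 0.202 0.   ]
cyl [0.495 1.267 0.   ]
tool-frame d to grip xy, start axes [-44.94757697 -19.31060155]
```

```bash
python3 -m handwheel '[{"dx":-3.2,"dy":-2.8},{"dx":-3.2,"dy":-2.8},{"dx":-3.2,"dy":-2.8},{"dx":-3.2,"dy":-2.8},{"dx":-3.2,"dy":-2.8},{"dx":-3.2,"dy":-2.8}]'
python3 -m handwheel '[{"dx":-4.3,"dy":-0.4},{"dx":-4.3,"dy":-0.4},{"dx":-4.3,"dy":-0.4},{"dx":-4.3,"dy":-0.4},{"dx":-4.3,"dy":-0.4},{"dx":-4.3,"dy":-0.4},{}]'
python3 -m handwheel '[{"wz":0.18},{"wz":0.18},{"wz":0.18},{"wz":0.18},{"wz":0.18},{"wz":0.18},{"wz":0.18},{"wz":0.18}]'
python3 -m handwheel '[{"wz":0.18},{"wz":0.18},{"wz":0.18},{"wz":0.18},{"wz":0.18},{"wz":0.18},{"wz":0.18},{"wz":0.18}]'
```

```text
schema error: expected keys dx, dy, dz, wx, wy, wz, claw
schema error: expected keys dx, dy, dz, wx, wy, wz, claw
schema error: expected keys dx, dy, dz, wx, wy, wz, claw
schema error: expected keys dx, dy, dz, wx, wy, wz, claw
```

```bash
python3 -m handwheel '[{"dx":-3.2,"dy":-2.8,"dz":0,"wx":0,"wy":0,"wz":0,"claw":100},{"dx":-3.2,"dy":-2.8,"dz":0,"wx":0,"wy":0,"wz":0,"claw":100},{"dx":-3.2,"dy":-2.8,"dz":0,"wx":0,"wy":0,"wz":0,"claw":100},{"dx":-3.2,"dy":-2.8,"dz":0,"wx":0,"wy":0,"wz":0,"claw":100},{"dx":-3.2,"dy":-2.8,"dz":0,"wx":0,"wy":0,"wz":0,"claw":100},{"dx":-3.2,"dy":-2.8,"dz":0,"wx":0,"wy":0,"wz":0,"claw":100}]'
python3 -m handwheel '[{"dx":-4.3,"dy":-0.4,"dz":0,"wx":0,"wy":0,"wz":0,"claw":100},{"dx":-4.3,"dy":-0.4,"dz":0,"wx":0,"wy":0,"wz":0,"claw":100},{"dx":-4.3,"dy":-0.4,"dz":0,"wx":0,"wy":0,"wz":0,"claw":100},{"dx":-4.3,"dy":-0.4,"dz":0,"wx":0,"wy":0,"wz":0,"claw":100},{"dx":-4.3,"dy":-0.4,"dz":0,"wx":0,"wy":0,"wz":0,"claw":100},{"dx":-4.3,"dy":-0.4,"dz":0,"wx":0,"wy":0,"wz":0,"claw":100}]'
```

```text
clock: 1.85
position: [0.3518, 0.3485, 0.2502]
tool_rot: [3.141, 0.0, 2.752]
force: [0.5, 0.9, 0.2]
grip_width: 0.0855
finger_force: 0.0
clock: 2.6
position: [0.582, 0.2288, 0.2501]
tool_rot: [3.141, 0.0, 2.752]
force: [-0.3, 0.8, 0.4]
grip_width: 0.0855
finger_force: 0.0
```

```bash
python3 -m handwheel '[{"dx":0,"dy":0,"dz":0,"wx":0,"wy":0,"wz":0.18,"claw":100},{"dx":0,"dy":0,"dz":0,"wx":0,"wy":0,"wz":0.18,"claw":100},{"dx":0,"dy":0,"dz":0,"wx":0,"wy":0,"wz":0.18,"claw":100},{"dx":0,"dy":0,"dz":0,"wx":0,"wy":0,"wz":0.18,"claw":100},{"dx":0,"dy":0,"dz":0,"wx":0,"wy":0,"wz":0.18,"claw":100},{"dx":0,"dy":0,"dz":0,"wx":0,"wy":0,"wz":0.18,"claw":100},{"dx":0,"dy":0,"dz":0,"wx":0,"wy":0,"wz":0.18,"claw":100},{"dx":0,"dy":0,"dz":0,"wx":0,"wy":0,"wz":0.18,"claw":100}]'
python3 -m handwheel '[{"dx":0,"dy":0,"dz":0,"wx":0,"wy":0,"wz":0.18,"claw":100},{"dx":0,"dy":0,"dz":0,"wx":0,"wy":0,"wz":0.18,"claw":100},{"dx":0,"dy":0,"dz":0,"wx":0,"wy":0,"wz":0.18,"claw":100},{"dx":0,"dy":0,"dz":0,"wx":0,"wy":0,"wz":0.18,"claw":100},{"dx":0,"dy":0,"dz":0,"wx":0,"wy":0,"wz":0.18,"claw":100},{"dx":0,"dy":0,"dz":0,"wx":0,"wy":0,"wz":0.18,"claw":100},{"dx":0,"dy":0,"dz":0,"wx":0,"wy":0,"wz":0.18,"claw":100},{"dx":0,"dy":0,"dz":0,"wx":0,"wy":0,"wz":0.07,"claw":100}]'
python3 -c "
from workcell import monitor
s=monitor.observe();print(s['position'],s['tool_rot'],s['qpos'],s['clock'],s['force'])"
```

```text
clock: 3.6
position: [0.5808, 0.2296, 0.25]
tool_rot: [3.142, -0.0, 1.306]
force: [0.6, -0.2, 0.3]
grip_width: 0.0857
finger_force: 0.0
clock: 4.6
position: [0.5807, 0.2297, 0.2499]
tool_rot: [3.141, 0.0, -0.022]
force: [-1.0, -0.2, 0.3]
grip_width: 0.0853
finger_force: 0.0
[0.58069743 0.22971886 0.2498872 ] [ 3.14136531e+00  8.48299615e-05 -2.20086704e-02] [-0.96526     0.65165342  0.79162539  1.62944933 -0.51125876  1.07926985
 -1.62134038] 4.6 [-1.01514118 -0.21313088  0.34568441]
```

```bash
python3 -m handwheel '[{"dx":0,"dy":0,"dz":0,"wx":0,"wy":0,"wz":0.176,"claw":100},{"dx":0,"dy":0.1,"dz":4,"wx":0,"wy":0,"wz":0,"claw":60},{"dx":0,"dy":0,"dz":4,"wx":0,"wy":0,"wz":0,"claw":60},{"dx":0,"dy":0,"dz":4,"wx":0,"wy":0,"wz":0,"claw":60},{"dx":0,"dy":0,"dz":1,"wx":0,"wy":0,"wz":0,"claw":60},{"dx":0,"dy":0,"dz":0,"wx":0,"wy":0,"wz":0,"claw":60}]'
python3 - <<'E'
from geo import *
from workcell import optics,monitor
import cv2
s=monitor.observe();p=s['position'];R=Ro.from_euler('xyz',s['tool_rot']).as_matrix();o=[];print(p,s['tool_rot'])
for c,(x,y) in(('scene',(200,190)),('top',(205,180))):
    f=optics.grab_frame(c);k=cam(c,f);im=cv2.resize(f['frame'][y:y+90,x:x+90],None,fx=4.4,fy=4.4,interpolation=2)
    for X in (p,p+R@[0,0,.019],np.array([.5798,.2284,.06])):
        q=(proj(k,X)[0]-[x,y]+.5)*4.4;cv2.circle(im,tuple(int(v) for v in q),3,(0,0,255),1)
    o.append(im)
cv2.imwrite('pics/c3.png',np.hstack(o))
E
```

```text
clock: 5.35
position: [0.5809, 0.2284, 0.1205]
tool_rot: [3.141, -0.0, -0.194]
force: [0.3, 1.1, 0.1]
grip_width: 0.0516
finger_force: 0.0
[0.58086056 0.22843915 0.12051251] [ 3.14146463e+00 -1.39954175e-04 -1.94297743e-01]
```

View pics/c3.png

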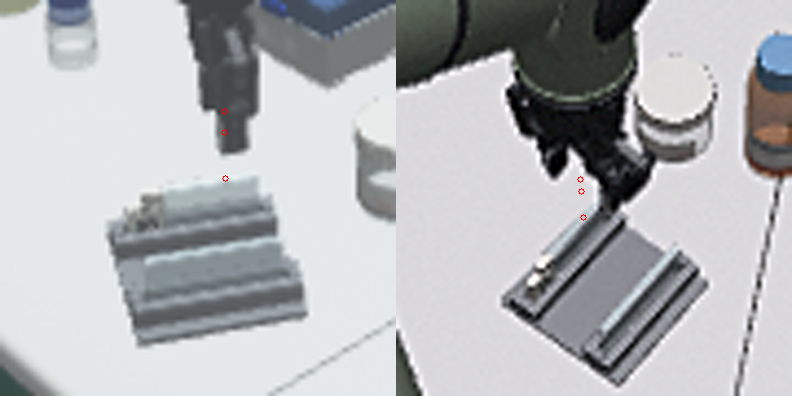

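The TCP projection and grip point line up with the plate in both views: scene (225,178) and top (583,217), on the clear half's top edge. I'll go down and close gently.

```bash
python3 -m handwheel '[{"dx":0,"dy":0,"dz":3,"wx":0,"wy":0,"wz":0,"claw":60},{"dx":0,"dy":0,"dz":2.5,"wx":0,"wy":0,"wz":0,"claw":50},{"dx":0,"dy":0,"dz":1.1,"wx":0,"wy":0,"wz":0,"claw":40},{"dx":0,"dy":0,"dz":0,"wx":0,"wy":0,"wz":0,"claw":25},{"dx":0,"dy":0,"dz":0,"wx":0,"wy":0,"wz":0,"claw":25}]' 20
python3 -m handwheel '[{"dx":0,"dy":0,"dz":0,"wx":0,"wy":0,"wz":0,"claw":18},{"dx":0,"dy":0,"dz":0,"wx":0,"wy":0,"wz":0,"claw":14}]' 20
```

```text
clock: 6.08
position: [0.5812, 0.2286, 0.0552]
tool_rot: [-3.141, -0.001, -0.194]
force: [-0.9, -0.3, -0.2]
grip_width: 0.0213
finger_force: 0.0
clock: 6.32
position: [0.5808, 0.2286, 0.0545]
tool_rot: [-3.141, -0.001, -0.194]
force: [1.0, 0.1, 0.5]
grip_width: 0.012
finger_force: 0.0
```

```bash
python3 -m handwheel '[{"dx":0,"dy":0,"dz":0,"wx":0,"wy":0,"wz":0,"claw":5},{"dx":0,"dy":0,"dz":0,"wx":0,"wy":0,"wz":0,"claw":0},{"dx":0,"dy":0,"dz":0,"wx":0,"wy":0,"wz":0,"claw":0}]' 20
python3 -m handwheel '[{"dx":0,"dy":0,"dz":0,"wx":0,"wy":0,"wz":0,"claw":0},{"dx":0,"dy":0,"dz":0,"wx":0,"wy":0,"wz":0,"claw":0}]' 50
```

```text
clock: 6.7
position: [0.5808, 0.2288, 0.0543]
tool_rot: [-3.141, -0.0, -0.194]
force: [-1.4, 1.3, 5.4]
grip_width: 0.0076
finger_force: 23.5
clock: 6.95
position: [0.5808, 0.2288, 0.0544]
tool_rot: [-3.141, -0.0, -0.194]
force: [-0.7, 2.3, 7.8]
grip_width: 0.007
finger_force: 51.3
```

```bash
python3 -m handwheel '[{"dx":0,"dy":0,"dz":-1,"wx":0,"wy":0,"wz":0,"claw":0},{"dx":0,"dy":0,"dz":-1.5,"wx":0,"wy":0,"wz":0,"claw":0},{"dx":0,"dy":0,"dz":-3,"wx":0,"wy":0,"wz":0,"claw":0},{"dx":0,"dy":0,"dz":-4,"wx":0,"wy":0,"wz":0,"claw":0},{"dx":0,"dy":0,"dz":-4,"wx":0,"wy":0,"wz":0,"claw":0},{"dx":0,"dy":0,"dz":-4,"wx":0,"wy":0,"wz":0,"claw":0},{"dx":0,"dy":0,"dz":-4,"wx":0,"wy":0,"wz":0,"claw":0},{"dx":0,"dy":0,"dz":0,"wx":0,"wy":0,"wz":0,"claw":0}]' 50
python3 - <<'E'
from geo import *
from workcell import optics,monitor
s=monitor.observe();p=s['position'];q=s['tool_rot'];yaw=q[2]
print(s['qpos'])
# displacement to pre-final: keep vertical, yaw +1.62 world; move to staging xy
for tgt in [(.50,-.06)]:
    d=Ro.from_euler('xyz',q).as_matrix().T@(np.array([*tgt,p[2]])-p);print(d*100)
E
```

```text
clock: 7.95
position: [0.5816, 0.2279, 0.2725]
tool_rot: [-3.139, -0.004, -0.195]
force: [-0.4, -0.6, -1.6]
grip_width: 0.007
finger_force: 50.2
[-0.99671648  0.64609008  0.85695294  1.60917378 -0.5282667   1.12826443
 -1.77503757]
[-2.4269677  29.81978513 -0.07695818]
```

```bash
python3 -m handwheel '[{"dx":-0.3,"dy":3.7,"dz":0,"wx":0,"wy":0,"wz":0,"claw":0},{"dx":-0.3,"dy":3.7,"dz":0,"wx":0,"wy":0,"wz":0,"claw":0},{"dx":-0.3,"dy":3.7,"dz":0,"wx":0,"wy":0,"wz":0,"claw":0},{"dx":-0.3,"dy":3.7,"dz":0,"wx":0,"wy":0,"wz":0,"claw":0},{"dx":-0.3,"dy":3.7,"dz":0,"wx":0,"wy":0,"wz":0,"claw":0},{"dx":-0.3,"dy":3.7,"dz":0,"wx":0,"wy":0,"wz":0,"claw":0},{"dx":-0.3,"dy":3.7,"dz":0,"wx":0,"wy":0,"wz":0,"claw":0},{"dx":-0.3,"dy":3.7,"dz":0,"wx":0,"wy":0,"wz":0,"claw":0}]' 50
python3 -m handwheel '[{"dx":0,"dy":0,"dz":0,"wx":0,"wy":0,"wz":-0.18,"claw":0},{"dx":0,"dy":0,"dz":0,"wx":0,"wy":0,"wz":-0.18,"claw":0},{"dx":0,"dy":0,"dz":0,"wx":0,"wy":0,"wz":-0.18,"claw":0},{"dx":0,"dy":0,"dz":0,"wx":0,"wy":0,"wz":-0.18,"claw":0},{"dx":0,"dy":0,"dz":0,"wx":0,"wy":0,"wz":-0.18,"claw":0},{"dx":0,"dy":0,"dz":0,"wx":0,"wy":0,"wz":-0.18,"claw":0},{"dx":0,"dy":0,"dz":0,"wx":0,"wy":0,"wz":-0.18,"claw":0},{"dx":0,"dy":0,"dz":0,"wx":0,"wy":0,"wz":-0.18,"claw":0}]' 50
python3 -m handwheel '[{"dx":0,"dy":0,"dz":0,"wx":0,"wy":0,"wz":-0.18,"claw":0},{"dx":0,"dy":0,"dz":0,"wx":-0.17,"wy":0,"wz":0,"claw":0},{"dx":0,"dy":0,"dz":0,"wx":-0.17,"wy":0,"wz":0,"claw":0},{"dx":0,"dy":0,"dz":0,"wx":-0.17,"wy":0,"wz":0,"claw":0},{"dx":0,"dy":0,"dz":0,"wx":-0.17,"wy":0,"wz":0,"claw":0},{"dx":0,"dy":0,"dz":0,"wx":0,"wy":0,"wz":0,"claw":0}]' 50
cat > tgt.py <<'E'
from geo import *
from workcell import monitor
def go(foc,psi,off=np.array([-.061,-.004,.025]),tilt=40):
    s=monitor.observe();p=s['position'];R=Ro.from_euler('xyz',s['tool_rot']).as_matrix()
    h=np.array([-np.sin(psi),np.cos(psi),0]);e=np.radians(tilt);n=np.array([np.cos(e)*np.cos(psi),np.cos(e)*np.sin(psi),np.sin(e)])
    P=np.c_[-h,n,np.cross(-h,n)]           # plate axes wanted
    Rt=P@np.diag([-1,1,-1]);pt=np.array(foc)+P@off
    print('d cm',(R.T@(pt-p)*100).round(2),'w',(Ro.from_matrix(R.T@Rt).as_rotvec()).round(3),'tcp target',pt.round(4))
    print(s['clock'],s['qpos'].round(2) if hasattr(s['qpos'],'round') else s['qpos'],p,s['tool_rot'],s['grip_width'],s['finger_force'])
E
python3 -c "
from tgt import *
go([.5946,-.1807,.206],-.1477)"
```

```text
clock: 8.95
position: [0.4988, -0.0586, 0.2688]
tool_rot: [3.141, 0.001, -0.195]
force: [-0.7, 0.6, -0.4]
grip_width: 0.0067
finger_force: 50.1
clock: 9.95
position: [0.4992, -0.0577, 0.2688]
tool_rot: [-3.141, 0.001, 1.251]
force: [0.4, -0.3, -1.9]
grip_width: 0.0064
finger_force: 50.1
clock: 10.7
position: [0.4947, -0.0688, 0.2646]
tool_rot: [2.621, 0.031, 1.405]
force: [-1.0, -0.1, -0.8]
grip_width: 0.0073
finger_force: 50.1
d cm [-3.19  6.26  8.54] w [-0.178  0.036  0.003] tcp target [ 0.5847 -0.1175  0.2226]
10.7 [-0.52  0.12  0.5   2.32  0.33  0.23 -0.5 ] [ 0.49471379 -0.06877863  0.26457764] [2.62140963 0.03113959 1.40511533] 0.007257624554075927 50.116424560546875
```

```bash
python3 -m handwheel '[{"dx":-0.8,"dy":1.5,"dz":2,"wx":0,"wy":0,"wz":0,"claw":0},{"dx":-0.8,"dy":1.5,"dz":2,"wx":0,"wy":0,"wz":0,"claw":0},{"dx":-0.8,"dy":1.5,"dz":2,"wx":0,"wy":0,"wz":0,"claw":0},{"dx":-0.8,"dy":1.5,"dz":2,"wx":0,"wy":0,"wz":0,"claw":0},{"dx":0,"dy":0,"dz":0,"wx":0,"wy":0,"wz":0,"claw":0}]' 50
python3 -c "
from tgt import *
go([.5946,-.1807,.206],-.1477)"
```

```text
clock: 11.32
position: [0.581, -0.1192, 0.2254]
tool_rot: [2.622, 0.031, 1.401]
force: [-0.7, -0.3, -1.8]
grip_width: 0.007
finger_force: 50.1
d cm [0.23 0.15 0.41] w [-0.179  0.038 -0.001] tcp target [ 0.5847 -0.1175  0.2226]
11.325 [-0.04  0.33  0.12  2.14  0.25  0.16 -0.33] [ 0.58104572 -0.11916981  0.22544912] [2.62200896 0.03077692 1.40091851] 0.006980663953489161 50.07465362548828
```

Joint 6 has reached its 0.16 limit. I'll command the remaining tilt and see whether the arm resolves it with its redundant joint.

```bash
python3 -m handwheel '[{"dx":0,"dy":0,"dz":0,"wx":-0.09,"wy":0.02,"wz":0,"claw":0},{"dx":0,"dy":0,"dz":0,"wx":-0.09,"wy":0.02,"wz":0,"claw":0},{"dx":0,"dy":0,"dz":0,"wx":0,"wy":0,"wz":0,"claw":0}]' 50
python3 -c "
from tgt import *
go([.5946,-.1807,.206],-.1477)"
```

```text
clock: 11.7
position: [0.572, -0.1253, 0.2184]
tool_rot: [2.61, 0.047, 1.396]
force: [0.4, -0.7, -0.1]
grip_width: 0.0069
finger_force: 50.1
d cm [0.97 1.2  0.16] w [-0.167  0.054  0.005] tcp target [ 0.5847 -0.1175  0.2226]
11.7 [ 0.11  0.33 -0.05  2.17  0.77  0.17 -0.84] [ 0.57196529 -0.12534341  0.21839739] [2.60972198 0.04712471 1.39565041] 0.006895807908663478 50.084320306777954
```

```bash
cat > fk.py <<'E'
import numpy as np
from itertools import product
from scipy.optimize import least_squares
from scipy.spatial.transform import Rotation as Ro
Q=np.array([[-1.251,.521,-.036,1.599,.021,1.021,-.113],[-0.96526,.65165,.79163,1.62945,-.51126,1.07927,-1.62134],[-.99672,.64609,.85695,1.60917,-.52827,1.12826,-1.77504],[-.52,.12,.5,2.32,.33,.23,-.5],[-.04,.33,.12,2.14,.25,.16,-.33],[.11,.33,-.05,2.17,.77,.17,-.84]])
P=np.array([[.2374,.5778,.2494],[.5807,.2297,.2499],[.5816,.2279,.2725],[.49471,-.06878,.26458],[.58105,-.11917,.22545],[.57197,-.12534,.2184]])
E=np.array([[-3.1405,0,2.7518],[3.14137,0,-.022],[-3.139,-.004,-.195],[2.6214,.0311,1.4051],[2.622,.03078,1.4009],[2.6097,.0471,1.3957]])
def fk(q,s,p):
    # p: m0,m7, base z, d3, a3, d5, a5, d7
    ax='zyzyzyz';L=[None]*7
    R=Ro.from_euler('z',p[0]);t=np.array([0,0,p[2]])
    off={2:[p[4],0,p[3]],3:[-p[4]*0+p[8],0,0],4:[0,0,p[5]],5:[p[6],p[9],0],6:[0,0,p[7]],0:[0,p[10],0]}
    for i in range(7):
        R=R*Ro.from_euler(ax[i],s[i]*q[i])
        if i in off:t=t+R.apply(off[i])
    return R*Ro.from_euler('z',p[1]),t
def fit():
    best=None
    for s in product([1,-1],repeat=4):
        s=[s[0],1,s[1],1,s[2],1,s[3]]
        for m7 in(0,1.57,3.14,-1.57):
            f=lambda p:np.concatenate([np.r_[(fk(q,s,p)[0].inv()*Ro.from_euler('xyz',e)).as_rotvec(),(fk(q,s,p)[1]-x)*3] for q,x,e in zip(Q,P,E)])
            r=least_squares(f,[0,m7,.3,.4,0,.4,0,.2,0,0,0],max_nfev=40)
            if best is None or r.cost<best[0].cost:best=(r,s,f)
    return best
if __name__=='__main__':
    r,s,f=fit();print(s,r.x.round(4),r.cost);print(f(r.x).reshape(6,6).round(3));np.savez('fk.npz',s=s,p=r.x)
E
python3 fk.py
```

```text
[-1, 1, -1, 1, -1, 1, -1] [ 0.0023  1.5716  0.317   0.5149  0.0082  0.433   0.0153  0.2803 -0.0077
 -0.0255 -0.0323] 0.001269434388118396
[[ 0.002 -0.     0.001 -0.008  0.001  0.032]
 [ 0.     0.     0.001  0.001 -0.002 -0.017]
 [ 0.     0.     0.002  0.005 -0.003 -0.017]
 [-0.006  0.004  0.001  0.005  0.    -0.005]
 [ 0.004 -0.003  0.006 -0.011  0.008 -0.006]
 [-0.007  0.006 -0.01   0.005 -0.006  0.014]]
```

```bash
cat > ik.py <<'E'
from fk import *
from tgt import go
d=np.load('fk.npz');s,p=d['s'],d['p']
lo=np.array([-2.91,-.3,-1.5,.17,-1.26,.16,-2.52])+.02;hi=np.array([2.91,2.13,1.42,2.43,4.41,1.93,2.52])-.02
def target(psi,foc=[.5946,-.1807,.206],off=[-.061,-.004,.025],tilt=40):
    h=np.array([-np.sin(psi),np.cos(psi),0]);e=np.radians(tilt);n=np.array([np.cos(e)*np.cos(psi),np.cos(e)*np.sin(psi),np.sin(e)])
    M=np.c_[-h,n,np.cross(-h,n)];return Ro.from_matrix(M@np.diag([-1,1,-1])),np.array(foc)+M@np.array(off)
def ik(Rt,pt,q0,w=0.002):
    f=lambda q:np.r_[(fk(q,s,p)[0].inv()*Rt).as_rotvec(),(fk(q,s,p)[1]-pt)*3,w*(q-q0)]
    r=least_squares(f,np.clip(q0,lo+1e-3,hi-1e-3),bounds=(lo,hi));e=f(r.x)
    return r.x,np.linalg.norm(e[:3]),np.linalg.norm(e[3:6])/3
E
python3 - <<'E'
from ik import *
Rt,pt=target(-.1477);rng=np.random.default_rng(0);out=[]
cur=np.array([.11,.33,-.05,2.17,.77,.17,-.84])
for i in range(150):
    q,a,b=ik(Rt,pt,lo+rng.random(7)*(hi-lo) if i else cur)
    if a<.02 and b<.004:out.append((np.abs(q-cur).max(),q,a,b))
out.sort(key=lambda o:o[0])
print(len(out))
for o in out[::max(1,len(out)//18)]:print(round(o[0],2),o[1].round(2),round(o[2],3),round(o[3],4))
E
```

```text
102
1.2 [ 1.06  0.77 -1.25  2.24  1.95  0.72 -1.67] 0.0 0.0
1.22 [ 0.99  0.65 -1.09  2.25  1.99  0.58 -1.78] 0.0 0.0
1.24 [ 0.96  0.61 -1.04  2.25  2.01  0.53 -1.82] 0.0 0.0
1.3 [ 0.88  0.55 -0.92  2.26  2.07  0.45 -1.91] 0.0 0.0
1.36 [ 1.11  0.94 -1.41  2.24  1.93  0.91 -1.57] 0.0 0.0
1.4 [ 1.12  0.99 -1.45  2.24  1.94  0.97 -1.54] 0.0 0.0
1.43 [ 1.12  1.03 -1.48  2.23  1.94  1.01 -1.52] 0.0 0.0
1.43 [ 1.12  1.03 -1.48  2.23  1.94  1.01 -1.52] 0.0 0.0
1.43 [ 1.12  1.03 -1.48  2.23  1.94  1.01 -1.52] 0.0 0.0
1.43 [ 1.12  1.03 -1.48  2.23  1.94  1.01 -1.52] 0.0 0.0
1.43 [ 1.12  1.03 -1.48  2.23  1.94  1.01 -1.52] 0.0 0.0
1.71 [ 0.57  0.4  -0.48  2.27  2.48  0.25 -2.4 ] 0.0 0.0
1.81 [ 0.52  0.39 -0.41  2.28  2.58  0.23 -2.5 ] 0.0 0.0
3.2 [-0.03  0.34  0.29  2.24  3.97  0.18  2.34] 0.0 0.0
3.22 [-0.01  0.34  0.27  2.24  3.93  0.18  2.38] 0.0 0.0
3.23 [-0.01  0.34  0.26  2.24  3.92  0.18  2.39] 0.0 0.0001
3.54 [-0.37  0.39  0.7   2.24  4.31  0.31  1.94] 0.0 0.0
3.62 [-0.53  0.45  0.92  2.24  4.39  0.41  1.82] 0.0 0.0
3.62 [-0.53  0.45  0.92  2.24  4.39  0.41  1.82] 0.0 0.0
3.62 [-0.53  0.45  0.92  2.24  4.39  0.41  1.82] 0.0 0.0
3.62 [-0.53  0.45  0.92  2.24  4.39  0.41  1.82] 0.0 0.0
```

The arm model shows the pose is reachable with the elbow swung out (q3 ≈ -1, q5 ≈ 2), and the arm is already drifting that way. I'll keep asking in small steps.

```bash
python3 -m handwheel '[{"dx":0.2,"dy":0.2,"dz":0,"wx":-0.02,"wy":0.01,"wz":0,"claw":0},{"dx":0.2,"dy":0.2,"dz":0,"wx":-0.02,"wy":0.01,"wz":0,"claw":0},{"dx":0.2,"dy":0.2,"dz":0,"wx":-0.02,"wy":0.01,"wz":0,"claw":0},{"dx":0.1,"dy":0.2,"dz":0,"wx":-0.02,"wy":0.01,"wz":0,"claw":0},{"dx":0.1,"dy":0.2,"dz":0,"wx":-0.03,"wy":0.01,"wz":0,"claw":0},{"dx":0.1,"dy":0.2,"dz":0,"wx":-0.03,"wy":0,"wz":0,"claw":0}]' 50
python3 -c "
from tgt import *
go([.5946,-.1807,.206],-.1477)"
```

```text
clock: 12.45
position: [0.5837, -0.1178, 0.2247]
tool_rot: [2.47, 0.007, 1.423]
force: [-0.5, -0.3, -1.3]
grip_width: 0.007
finger_force: 50.1
d cm [ 0.04 -0.07  0.22] w [-0.027  0.006  0.004] tcp target [ 0.5847 -0.1175  0.2226]
12.45 [ 0.47  0.36 -0.48  2.22  1.94  0.23 -1.95] [ 0.58374362 -0.1177604   0.22472032] [2.47031797 0.00698246 1.42284165] 0.006957003252202938 50.12716054916382
```

```bash
python3 -m handwheel '[{"dx":0,"dy":0,"dz":0.1,"wx":-0.01,"wy":0.0,"wz":0,"claw":0},{"dx":0,"dy":-0.1,"dz":0.1,"wx":-0.02,"wy":0.006,"wz":0,"claw":0},{"dx":0,"dy":0,"dz":0,"wx":0,"wy":0,"wz":0,"claw":0},{"dx":0,"dy":0,"dz":0,"wx":0,"wy":0,"wz":0,"claw":0}]' 50
python3 - <<'E'
from tgt import *
from workcell import optics
import cv2
go([.5946,-.1807,.206],-.1477)
s=monitor.observe();p=s['position'];R=Ro.from_euler('xyz',s['tool_rot']).as_matrix()
Pl=R@np.diag([-1,1,-1]);org=p-Pl@[-.025,0,.044]
o=[]
psi=-.1477;rd=lambda X:Rz(psi)@X+[.738,-.202,0]
for c,(x,y) in(('scene',(295,190)),('top',(300,175))):
    f=optics.grab_frame(c);np.savez(c+'1.npz',**f);k=cam(c,f);sc=4;im=cv2.resize(f['frame'][y:y+110,x:x+100],None,fx=sc,fy=sc,interpolation=2)
    pt=lambda X:tuple(int(v) for v in (proj(k,X)[0]-[x,y]+.5)*sc)
    # plate outline predicted
    poly=[(-50,4,0),(50,4,0),(50,4,38),(38,4,38),(38,4,50),(-50,4,50)]
    cv2.polylines(im,[np.array([pt(org+Pl@(np.array(v)/1000)) for v in poly])],True,(0,0,255),1)
    cv2.circle(im,pt(org+Pl@[.036,.004,.019]),3,(0,255,0),1)
    for X in([-.045,0,.29],[-.145,0,.206]):cv2.circle(im,pt(rd(np.array(X))),4,(255,0,0),1)
    o.append(im)
cv2.imwrite('pics/c4.png',np.hstack(o))
E
```

```text
clock: 12.95
position: [0.5844, -0.1177, 0.2225]
tool_rot: [2.441, 0.001, 1.427]
force: [-0.1, -0.3, -1.4]
grip_width: 0.007
finger_force: 50.1
d cm [0.02 0.02 0.01] w [ 0.003 -0.001  0.004] tcp target [ 0.5847 -0.1175  0.2226]
12.95 [ 0.56  0.38 -0.58  2.24  2.08  0.28 -2.07] [ 0.58435176 -0.11771703  0.22253205] [2.44088535e+00 1.42537658e-03 1.42677047e+00] 0.0069808920208289755 50.104933977127075
```

View pics/c4.png

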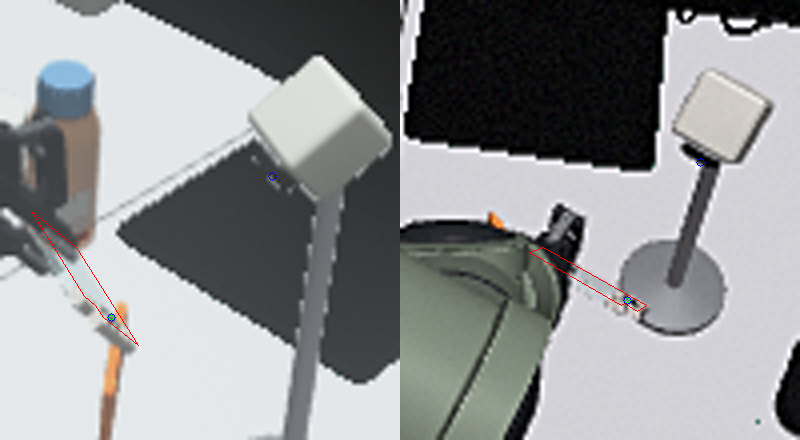

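The label end shows at scene ~(90,310) and top ~(615,300) of the crop, and it seems a few pixels off the predicted outline. I'll zoom in on it.

```bash
python3 - <<'E'
from geo import *
import cv2
o=[]
for c,(x,y) in(('scene',(298,238)),('top',(333,230))):
    f=np.load(c+'1.npz')['frame'];o.append(cv2.resize(f[y:y+45,x:x+36],None,fx=11,fy=11,interpolation=2))
cv2.imwrite('pics/c5.png',np.hstack(o))
E
```

```text
(no output)
```

View pics/c5.png

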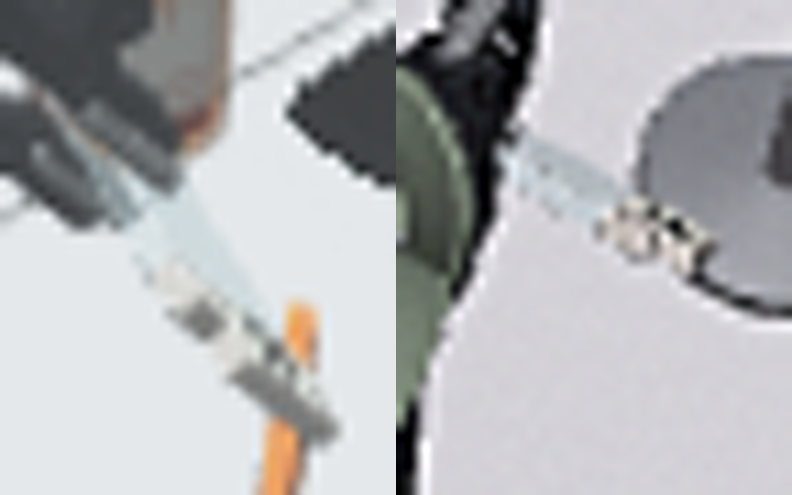

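```bash
cat > plate.py <<'E'
from geo import *
import sys
def nominal(p,rpy,dx=0,dz=0,th=0):
    R=Ro.from_euler('xyz',rpy).as_matrix()@np.diag([-1,1,-1])
    A=Ro.from_euler('y',th).as_matrix()   # plate turned in the grip
    Pl=R@A; return Pl, p-Pl@(np.array([-25+dx,0,44+dz])/1000)
E
python3 - <<'E'
from plate import *
p=np.array([.58435,-.11772,.22253]);rpy=[2.44089,.00143,1.42677]
V=dict(clear_top_lab=(-50,4,50),bot_end_lab=(50,4,0),bot_end_back=(50,-4,0),notchlow_end_lab=(50,4,38),notchlow_end_back=(50,-4,38),notch_in=(38,4,38),notch_top=(38,4,50),fro_top=(22,4,50),fro_bot=(22,4,0),clear_bot=(-50,4,0),label=(36,4,19),L1=(24.5,4,4),L2=(47.5,4,4),L3=(47.5,4,34),L4=(24.5,4,34))
Pl,o=nominal(p,rpy);S,T=cam('scene'),cam('top')
for k,v in V.items():
    X=o+Pl@(np.array(v)/1000);print(k,((proj(S,X)[0]-[298,238]+.5)*11).round(),((proj(T,X)[0]-[333,230]+.5)*11+[396,0]).round())
# motion of image for hypothetical in-grip shifts
for q in ((5,0,0),(0,5,0),(0,0,.1)):
    Pq,oq=nominal(p,rpy,*q);X=o+Pl@[.036,.004,.019];Y=oq+Pq@[.036,.004,.019];print(q,((proj(S,Y)-proj(S,X))*11).round(),((proj(T,Y)-proj(T,X))*11).round())
E
```

```text
clear_top_lab [55. 54.] [388.  91.]
bot_end_lab [347. 421.] [711. 236.]
bot_end_back [320. 444.] [699. 259.]
notchlow_end_lab [252. 346.] [686. 250.]
notchlow_end_back [225. 370.] [673. 273.]
notch_in [230. 312.] [651. 230.]
notch_top [200. 287.] [642. 235.]
fro_top [172. 243.] [595. 208.]
fro_bot [297. 343.] [631. 191.]
clear_bot [176. 154.] [429.  76.]
label [275. 344.] [658. 220.]
L1 [291. 342.] [635. 196.]
L2 [332. 406.] [701. 234.]
L3 [257. 347.] [681. 245.]
L4 [217. 282.] [614. 207.]
(5, 0, 0) [[ -9. -14.]] [[-14.  -8.]]
(0, 5, 0) [[12. 10.]] [[ 3. -2.]]
(0, 0, 0.1) [[10.  4.]] [[-4. -7.]]
```

```bash
python3 - <<'E'
from geo import *
S,T=cam('scene'),cam('top');a=np.linspace(0,6.283,400)
for z in(0,.008,.012):
    C=np.c_[.738+.05*np.cos(a),-.202+.05*np.sin(a),0*a+z]
    for n,k,s,x0,y0,ox in(('S',S,4.5,340,200,0),('T',T,6,345,180,300)):
        u=(proj(k,C)-[x0,y0]+.5)*s+[ox,0];print(z,n,'L,R',u[:,0].min().round(),u[:,0].max().round(),'T,B',u[:,1].min().round(),u[:,1].max().round())
print('actual S L,R 38 202 T,B 447 572 ; T L,R 358 518 T,B 328 473')
E
```

```text
0 S L,R 41.0 205.0 T,B 457.0 577.0
0 T L,R 359.0 517.0 T,B 338.0 478.0
0.008 S L,R 42.0 207.0 T,B 448.0 568.0
0.008 T L,R 361.0 520.0 T,B 332.0 472.0
0.012 S L,R 43.0 208.0 T,B 443.0 563.0
0.012 T L,R 362.0 521.0 T,B 329.0 469.0
actual S L,R 38 202 T,B 447 572 ; T L,R 358 518 T,B 328 473
```

The plate's end face matches the nominal in-grip pose to about 1 px, and the foot outline suggests the reader is about 1.5 mm farther out. I'll make that small correction, settle, and take a final look.

```bash
python3 -m handwheel '[{"dx":0,"dy":0.1,"dz":0.1,"wx":0,"wy":0,"wz":0,"claw":0},{"dx":0,"dy":0,"dz":0,"wx":0,"wy":0,"wz":0,"claw":0},{"dx":0,"dy":0,"dz":0,"wx":0,"wy":0,"wz":0,"claw":0},{"dx":0,"dy":0,"dz":0,"wx":0,"wy":0,"wz":0,"claw":0},{"dx":0,"dy":0,"dz":0,"wx":0,"wy":0,"wz":0,"claw":0},{"dx":0,"dy":0,"dz":0,"wx":0,"wy":0,"wz":0,"claw":0}]' 50
python3 - <<'E'
from tgt import *
from workcell import optics
import cv2
go([.596,-.1807,.206],-.1477);print(np.abs(monitor.observe()['qd']).max())
f=optics.grab_frame('scene')['frame'];cv2.imwrite('pics/f.png',cv2.resize(f[180:340,200:400],(800,640))[:600])
E
```

```text
clock: 13.8
position: [0.5859, -0.1175, 0.2226]
tool_rot: [2.439, 0.0, 1.428]
force: [0.2, -0.0, -0.6]
grip_width: 0.0072
finger_force: 50.1
d cm [-0.    0.01  0.01] w [ 0.004 -0.003  0.004] tcp target [ 0.5861 -0.1175  0.2226]
13.8 [ 0.56  0.39 -0.58  2.24  2.09  0.28 -2.07] [ 0.58593553 -0.11748389  0.22260423] [2.43922895e+00 2.05635590e-04 1.42776908e+00] 0.007174558942646441 50.12113094329834
0.0015956325749513305
```

View pics/f.png

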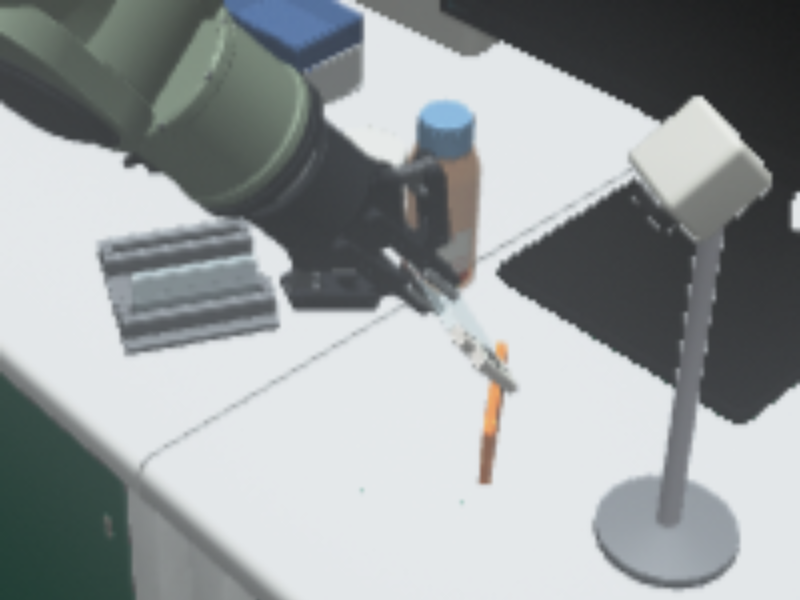

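The slide is held steady in front of the lens at (480,350), the blank still stands in its slot at (195,285), and the far slot is empty. Nothing visible has been disturbed, so I'm handing in.

```bash
python3 -c "
from workcell import job_done;print(job_done())"
```

```text
the job is handed in; nothing more can be done
None
```

The notched slide is held still by its clear half with its label at the reader's focus point, facing the lens to within about 2–3 mm by my camera estimate; the blank is still in its slot, and I handed the job in at about 14 s.

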